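Transfer microscope objectives between racks in reverse order

TASK

Move the four microscope objectives from the full rack to the empty rack in reverse order: the one at the left end goes to the right-hand end pocket, the next one beside it, and so on, so that the row is mirrored end for end. Stand each one upright, fully down in its own pocket; set them down gently, never tip or drop one, and leave the amber oil bottle where it is.

Things in the scene. Friction and masses are not known exactly. Their poses are not given: they have to be found in the camera images.
- obj_wide_mid (a point): Microscope objective (wide), bare metal with dark rings, round, standing on its flat foot, nose up, 54 mm tall; the shortest and stoutest: plain barrel 36 mm in diameter from the foot to 44 mm up, then a short 28 mm nose; foot 34 mm in diameter, 140 g (mass varies by 30%). The point is on its axis half-way up, 27 mm above its foot; z points up along its axis. Grip it here from above.
- obj_cone_mid (a point): Microscope objective (cone), bare metal with dark rings, round, standing on its flat foot, nose up, 60 mm tall; barrel 32 mm in diameter up to 36 mm, then a cone that narrows to a 12 mm tip; foot 30 mm, 110 g (mass varies by 30%). The point is on its axis half-way up, 30 mm above its foot; z points up along its axis. Grip it here from above.
- obj_collar_mid (a point): Microscope objective (collar), bare metal with dark rings, round, standing on its flat foot, nose up, 66 mm tall; foot and lower barrel 30 mm in diameter, a thick collar of 38 mm diameter from 22 to 44 mm up, then a 20 mm neck; 150 g (mass varies by 30%). The point is on its axis half-way up, 33 mm above its foot; z points up along its axis. Grip it here from above.
- obj_slim_mid (a point): Microscope objective (slim), bare metal with dark rings, round, standing on its flat foot, nose up, 72 mm tall; the tallest and thinnest: foot flange 30 mm in diameter and 6 mm high, then a barrel 25 mm in diameter to 58 mm up, and a narrow 13 mm tip; 100 g (mass varies by 30%). The point is on its axis half-way up, 36 mm above its foot; z points up along its axis. Grip it here from above.
- seat_wide: Seat of the full rack holding the wide objective at the start: fixed black square, 56 x 56 mm, floor 4 mm above its underside (8 mm above the table), lip 3 mm high, 50 x 50 mm inside. The four seats stand 58 mm apart on a fixed rail, in any sequence. Origin: centre of its underside, 4 mm above the table; y along the row, to the left seen from the robot; x away from the robot.
- seat_cone: Seat of the full rack holding the cone objective at the start: fixed black square, 56 x 56 mm, floor 4 mm above its underside (8 mm above the table), lip 3 mm high, 50 x 50 mm inside. The four seats stand 58 mm apart on a fixed rail, in any sequence. Origin: centre of its underside, 4 mm above the table; y along the row, to the left seen from the robot; x away from the robot.
- seat_collar: Seat of the full rack holding the collar objective at the start: fixed black square, 56 x 56 mm, floor 4 mm above its underside (8 mm above the table), lip 3 mm high, 50 x 50 mm inside. The four seats stand 58 mm apart on a fixed rail, in any sequence. Origin: centre of its underside, 4 mm above the table; y along the row, to the left seen from the robot; x away from the robot.
- seat_slim: Seat of the full rack holding the slim objective at the start: fixed black square, 56 x 56 mm, floor 4 mm above its underside (8 mm above the table), lip 3 mm high, 50 x 50 mm inside. The four seats stand 58 mm apart on a fixed rail, in any sequence. Origin: centre of its underside, 4 mm above the table; y along the row, to the left seen from the robot; x away from the robot.
- dst_rack: The empty rack: fixed grey tray with metal lips, 68 x 250 mm, a row of four square pockets (50 x 50 mm inside), floors 8 mm and lip tops 11 mm above the table. Origin: centre of its underside; y along the row, to the left seen from the robot; x away from the robot. Pocket centres at y = -87, -29, +29, +87 mm, x = 0. Lies left or right of the full rack; each rack turned up to 20 degrees.
- oil_bottle: Bystander: small amber glass bottle with a black cap, 36 mm in diameter, 75 mm tall, standing loose beyond the racks. Origin: centre of its underside; z up.
Mind the look-alikes: they are no part of the job. What is shaped like the part that bears obj_collar_mid but pink or purple is not meant.

How it is judged:
By the outcome, as a careful person would: the job done as asked, in the order asked, and still so for the second after the job is handed in, with the robot touching nothing.
It also fails if it takes over 106 s, if anything falls off the work surface, if the arm or the gripper's body presses on something with over 40 N, if the wrist force passes 120 N, or if a joint passes its speed limit or range.

ROBOT

A 6-joint arm with a two-finger parallel gripper is mounted at the origin on the work surface. World frame = base frame: x ahead of the robot, y to its left, z up, the work surface at z = 0. Lengths are in m, angles in rad, forces in N, time in s.
With the tool pointing down it reaches from about 0.3 to 0.85 m from the base axis. Payload 4.2 kg.
Tool frame: the origin (TCP) lies midway between the tips of the shut fingers; the grasp point (between the pads) lies 19 mm behind it; z points along the fingers, y is the direction in which the jaws open and shut (so a half turn about z gives the same grasp; the last joint's range is limited). The gripper opens to 91 mm and grips with 3 to 60 N. Pads are 32 mm wide; open, the fingers measure 118 mm over their backs; the gripper's body (76 mm by 178 mm) begins 60 mm behind the grasp point.
Start: joints at [-1.36, 0.32, 1.565, -0, 1.257, -0.02], TCP at [0.132, -0.56, 0.214] pointing down, gripper open.
Joint ranges: [-3.11, 3.11], [-0.84, 2.01], [0.21, 2.61], [-1.34, 4.49], [0.05, 2.63], [-2.56, 2.56]. Speed limits (rad/s): [2.57, 2.57, 3.14, 3.14, 3.14, 3.14].

INTERFACE

Orientations are given as a unit quaternion [x, y, z, w].
In Python, from bench import telemetry, eyes, bot, spotter gives the robot as it stands.
- The arm moves only by the tool move_arm, never from a script. Its argument "series" is a list of rows, each an object of numbers: "dx", "dy", "dz": the shift along the tool's x, y, z in cm; "ax", "ay", "az": the turn, a rotation vector about the tool's x, y, z in rad; "fingers": the opening, from 0 (shut) to 1 (fully open). A call has 1 to 10 rows; each row is the pose to reach, as a shift and turn from the pose commanded when the call began, along the tool's axes at that moment; what a row does not reach only later rows make up. A row lasts 1/10 s, in which the tool goes at most 50 mm and 8.59 degrees, less where a joint would pass 70% of its speed; a pose out of reach is approached as far as the arm can. A call with a gripper value outside its range is refused whole. The fingers move at their own pace and stop on an object; "newtons" is the grip in N (left out, the last holds). Time passes only in rows, so rows that repeat a pose let the fingers close. It gives the time, the measured TCP pose, the force and the opening at its end, in the units of the state.
- telemetry.read_state(): the state, without advancing time (a new reading comes with each control period).
- eyes.camera(name): name is "side" or "top" or "wrist"; returns a dict with "image" (384x512x3 uint8, blue, green, red), "mtx" (3x3 intrinsics, pixels), "k1" (the pictures are not rectified: a ray, as slopes to the right and down, at radius r is drawn at 1 + k1 r^2 times it, then the intrinsics apply), "world_to_cam" (4x4, takes a point from world to camera coordinates). Camera axes: x right, y up, looking along -z (the intrinsics and any distortion apply to the point x, -y, -z); pixel columns grow to the right and rows downward; lengths in m; the calibration is good to about 2 mm. A picture is of the moment at which its call begins. There is no depth.
- bot.close_job(): hands the job in, once; it reports no verdict.
Trained networks look in the newest picture that a camera, given by its name, has taken for a name from the list of things; names that differ only in an ending like _2 or _b are one class to them, and where a whole thing is asked for, a point or a joint stands for the part that bears it (a point fixed in the world has none). Each returns a list of dicts, best first, with "confidence" (0 to 1); they miss things now and then, are a little off and sometimes report something else, mostly with a low value. They report only what shows in the picture. A call takes as long as a camera call. They do not tell look-alikes from the thing itself.
- spotter.look_for(camera, thing): "box" ([left, top, right, bottom] in pixels, round what is visible of it).
- spotter.tip_of(camera, thing): "at" ([column, row] in pixels: a listed point, or the origin of a listed thing).
The state is a dict: "t": time; "joint_positions": joint angles; "qd": joint speeds; "joint_efforts": joint torques, N m; "position": TCP position; "tcp_rot": TCP orientation; "wrist_force": force on the tool from outside, world axes, zero at the start; "moment": the same for the moment, N m; "grip_width": finger opening in m.
Only numpy, scipy, OpenCV 4.12 (cv2) and the standard library are available. Lean on these libraries where they do the work, as an engineer would, in place of code of your own. Each camera call takes 0.05 s, during which the arm holds its last target. There are 200 camera calls.

## Working session

There is one attempt and no reset: what is moved stays moved. The work goes in short steps, Python scripts to look and compute and a tool call to move; the robot and the scene stay as the last step left them, time stands still between calls to the robot, and variables do not carry over. Pictures are saved under pics/ and viewed, about 12 in all and at most 16, crops included, and the job is handed in when it is done.

Besides the shell and the picture viewer there is one more tool, called after "Call:" by a JSON object that holds its "api" and its "payload", one argument or row to a line. move_arm: Moves the arm, as the interface text tells. Its arguments: {"type":"object","properties":{"series":{"type":"array"},"newtons":{"type":"number"}},"required":["series"]}

```bash
ls; mkdir -p pics; cat > h.py <<'E'
import numpy as np, cv2
from scipy.spatial.transform import Rotation as R
from bench import telemetry, eyes, bot, spotter
def ray(c,px):
    m=c["mtx"];m=np.array(m);p=np.array([(px[0]-m[0,2])/m[0,0],(px[1]-m[1,2])/m[1,1]])
    k=c["k1"];q=p.copy()
    for _ in range(30): q=p/(1+k*(q@q))
    T=np.array(c["world_to_cam"]);d=T[:3,:3].T@np.array([q[0],-q[1],-1.]);o=-T[:3,:3].T@T[:3,3]
    return o,d
def onz(c,px,z):
    o,d=ray(c,px);return o+d*(z-o[2])/d[2]
def proj(c,P):
    T=np.array(c["world_to_cam"]);p=T[:3,:3]@np.array(P)+T[:3,3];q=np.array([p[0],-p[1]])/-p[2]
    q=q*(1+c["k1"]*(q@q));m=np.array(c["mtx"]);return np.array([m[0,0]*q[0]+m[0,2],m[1,1]*q[1]+m[1,2]])
E
python3 - <<'E'
from h import *
for n in("top","side","wrist"):
    c=eyes.camera(n);cv2.imwrite(f"pics/{n}0.png",c["image"])
    print(n,np.round(ray(c,(256,192))[0],3))
    if n=="wrist":continue
    for t,z in [("obj_wide_mid",.035),("obj_cone_mid",.038),("obj_collar_mid",.041),("obj_slim_mid",.044),("dst_rack",0),("oil_bottle",0),("seat_wide",.004),("seat_cone",.004),("seat_collar",.004),("seat_slim",.004)]:
        for d in spotter.tip_of(n,t)[:3]: print(t,np.round(d["at"]),round(d["confidence"],2),np.round(onz(c,d["at"],z),3))
print(telemetry.read_state())
E
```

```text
pics
top [ 0.534 -0.008  0.884]
obj_wide_mid [175. 245.] 0.91 [0.482 0.187 0.035]
obj_cone_mid [204. 243.] 0.75 [0.485 0.131 0.038]
obj_cone_mid [233. 109.] 0.7 [0.744 0.069 0.038]
obj_collar_mid [216. 291.] 0.84 [0.394 0.11  0.041]
obj_collar_mid [213. 189.] 0.72 [0.587 0.11  0.041]
obj_collar_mid [253. 192.] 0.68 [0.581 0.034 0.041]
obj_slim_mid [138. 246.] 0.75 [0.483 0.258 0.044]
dst_rack [350. 209.] 0.79 [ 0.543 -0.157  0.   ]
oil_bottle [232. 109.] 0.74 [0.753 0.074 0.   ]
seat_wide [176. 249.] 0.73 [0.472 0.193 0.004]
seat_cone [202. 247.] 0.55 [0.475 0.14  0.004]
seat_collar [230. 246.] 0.68 [0.476 0.083 0.004]
seat_slim [146. 243.] 0.9 [0.486 0.253 0.004]
side [0.378 0.72  0.595]
obj_wide_mid [272. 264.] 0.79 [0.483 0.196 0.035]
obj_cone_mid [278. 239.] 0.86 [0.485 0.127 0.038]
obj_cone_mid [276. 173.] 0.45 [ 0.539 -0.108  0.038]
obj_collar_mid [326. 243.] 0.95 [0.389 0.121 0.041]
obj_collar_mid [242. 207.] 0.89 [0.582 0.049 0.041]
obj_collar_mid [231. 225.] 0.76 [0.587 0.115 0.041]
obj_slim_mid [264. 280.] 0.75 [0.486 0.246 0.044]
dst_rack [280. 173.] 0.97 [ 0.539 -0.167  0
[... 304 characters left out ...]
  -0.544  0.385]
{'t': 1.15, 'joint_positions': array([-1.36004114e+00,  3.19625242e-01,  1.56448467e+00,  2.30729832e-06,
        1.25741378e+00, -1.99628951e-02]), 'qd': array([ 0.00152952,  0.00045134, -0.00081566, -0.00162253, -0.00103833,
        0.00299672]), 'joint_efforts': array([-9.13710064e-04, -4.12362456e+01, -2.32226729e+01,  7.25886505e-02,
        3.74388043e-02,  1.76241844e-05]), 'position': array([ 0.1315156 , -0.55977879,  0.21396739]), 'tcp_rot': array([9.93353562e-01, 1.15102996e-01, 4.37678014e-06, 3.42189353e-05]), 'wrist_force': array([-1.05633257,  0.18612863, -0.36012422]), 'moment': array([ 0.00166573, -0.01654994, -0.01806704]), 'grip_width': 0.09113572483199489}
```

View pics/top0.png

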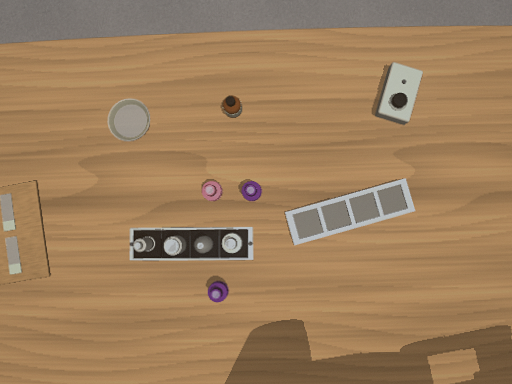

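View pics/side0.png

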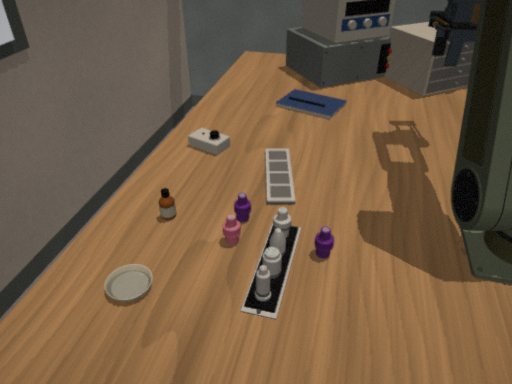

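The top view shows the full rack left to right: slim (140,245), wide (174,245), cone (204,243), collar (232,243). The empty grey rack is centred at (350,211). Candidates for the collar objective are the bare-metal one in the rack (232,243), pink (212,190), purple (251,190) and purple (218,291). By the description I choose the one in the rack. Next I measure the racks precisely and check the choice in a crop.

```bash
python3 - <<'E'
from h import *
c=eyes.camera("top");im=c["image"]
hsv=cv2.cvtColor(im,cv2.COLOR_BGR2HSV)
vis=im.copy()
for name,(x0,y0,x1,y1),z in [("src",(118,218,266,272),.006),("dst",(275,170,425,252),.011)]:
    m=np.zeros(im.shape[:2],np.uint8);m[y0:y1,x0:x1]=((hsv[y0:y1,x0:x1,1]<60)|(hsv[y0:y1,x0:x1,2]<60))*255
    m=cv2.morphologyEx(cv2.morphologyEx(m,cv2.MORPH_CLOSE,np.ones((9,9))),cv2.MORPH_OPEN,np.ones((7,7)))
    k=max(cv2.findContours(m,0,2)[0],key=cv2.contourArea)
    W=np.array([onz(c,p[0],z)[:2] for p in k]);r=cv2.minAreaRect((W*1000).astype(np.float32))
    print(name,r);cv2.drawContours(vis,[k],-1,(0,255,0),1)
for t,z in [("obj_wide_mid",.035),("obj_cone_mid",.038),("obj_collar_mid",.041),("obj_slim_mid",.044)]:
    for d in spotter.look_for("top",t)[:3]: print(t,np.round(d["box"]),round(d["confidence"],2))
a=cv2.resize(vis[215:275,115:270],None,fx=5,fy=5,interpolation=2);b=cv2.resize(vis[165:255,270:430],(775,285))
cv2.imwrite("pics/crop1.png",np.vstack([a,b[:, :775]]))
E
```

```text
src ((482.7177429199219, 162.9499053955078), (246.49551391601562, 65.90428924560547), 89.025634765625)
dst ((538.865478515625, -155.2299041748047), (68.95476531982422, 251.13311767578125), 14.087004661560059)
obj_wide_mid [163. 236. 188. 256.] 0.59
obj_wide_mid [224. 233. 242. 252.] 0.58
obj_cone_mid [196. 235. 214. 254.] 0.61
obj_collar_mid [222. 234. 242. 253.] 0.84
obj_collar_mid [206. 281. 228. 301.] 0.69
obj_collar_mid [242. 184. 263. 203.] 0.69
obj_slim_mid [131. 239. 158. 251.] 0.53
```

View pics/crop1.png

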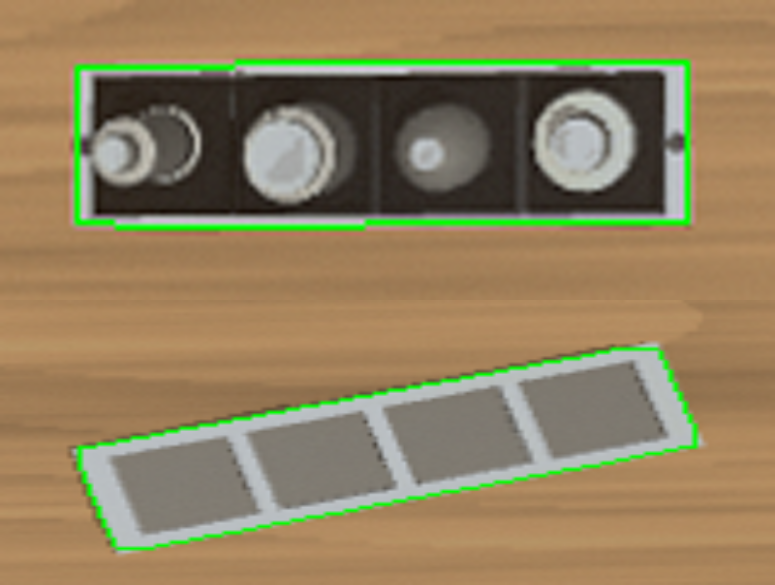

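The crop confirms that all four seated objectives are bare metal: slim, wide, cone and collar from left to right. The pink and purple ones stand outside the rack. Seats are at x≈0.483, y≈0.250/0.192/0.134/0.076. The empty rack is at (0.539,-0.155), yaw 14°.

Call:
{"api": "move_arm", "payload": {
  "series": [
    {"dx": 26.4, "dy": -35.4, "dz": 0, "az": -0.9, "fingers": 0.7},
    {"dx": 26.4, "dy": -35.4, "dz": 0, "az": -0.9, "fingers": 0.7},
    {"dx": 26.4, "dy": -35.4, "dz": 0, "az": -0.9, "fingers": 0.7},
    {"dx": 26.4, "dy": -35.4, "dz": 0, "az": -0.9, "fingers": 0.7},
    {"dx": 26.4, "dy": -35.4, "dz": 0, "az": -0.9, "fingers": 0.7},
    {"dx": 26.4, "dy": -35.4, "dz": 0, "az": -0.9, "fingers": 0.7},
    {"dx": 26.4, "dy": -35.4, "dz": 0, "az": -0.9, "fingers": 0.7},
    {"dx": 26.4, "dy": -35.4, "dz": 0, "az": -0.9, "fingers": 0.7},
    {"dx": 26.4, "dy": -35.4, "dz": 0, "az": -0.9, "fingers": 0.7},
    {"dx": 26.4, "dy": -35.4, "dz": 0, "az": -0.9, "fingers": 0.7}
  ]
}}

```text
validation failed for argument at $.se...
```

```bash
cat >> h.py <<'E'
def go(x,y,z,yaw):
    s=telemetry.read_state();r=R.from_quat(s["tcp_rot"]);p=np.array(s["position"])
    T=R.from_euler("z",yaw)*R.from_quat([1,0,0,0])
    d=r.inv().apply(np.array([x,y,z])-p)*100
    print("from",np.round(p,4),"d",np.round(d,2),"rotvec",np.round((r.inv()*T).as_rotvec(),3),"F",np.round(s["wrist_force"],1),"w",round(s["grip_width"],4),"t",round(s["t"],2),"q6",np.round(s["joint_positions"],2))
E
python3 -c "from h import *; go(.483,.25,.19,np.pi/2)"
```

```text
from [ 0.1315 -0.5598  0.214 ] d [ 52.74 -70.79   2.39] rotvec [ 0.    0.   -1.34] F [ 0.1  0.5 -0.2] w 0.091 t 1.4 q6 [-1.36  0.32  1.56 -0.    1.26 -0.02]
```

Call:
{"api": "move_arm", "payload": {
  "series": [
    {"dx": 2.6, "dy": -3.5, "dz": 0.0, "ax": 0.0, "ay": 0.0, "az": -0.09, "fingers": 0.7}
  ]
}}

```text
t: 1.5
position: [0.1481, -0.523, 0.2135]
tcp_rot: [0.987, 0.159, -0.0, 0.002]
wrist_force: [1.3, 0.7, 1.0]
grip_width: 0.0858
```

Call:
{"api": "move_arm", "payload": {
  "series": [
    {"dx": 28, "dy": -31.4, "dz": 0, "ax": 0, "ay": 0, "az": -0.7, "fingers": 0.7},
    {"dx": 28, "dy": -31.4, "dz": 0, "ax": 0, "ay": 0, "az": -0.7, "fingers": 0.7},
    {"dx": 28, "dy": -31.4, "dz": 0, "ax": 0, "ay": 0, "az": -0.7, "fingers": 0.7},
    {"dx": 28, "dy": -31.4, "dz": 0, "ax": 0, "ay": 0, "az": -0.7, "fingers": 0.7},
    {"dx": 28, "dy": -31.4, "dz": 0, "ax": 0, "ay": 0, "az": -0.7, "fingers": 0.7},
    {"dx": 28, "dy": -31.4, "dz": 0, "ax": 0, "ay": 0, "az": -0.7, "fingers": 0.7},
    {"dx": 28, "dy": -31.4, "dz": 0, "ax": 0, "ay": 0, "az": -0.7, "fingers": 0.7},
    {"dx": 28, "dy": -31.4, "dz": 0, "ax": 0, "ay": 0, "az": -0.7, "fingers": 0.7},
    {"dx": 28, "dy": -31.4, "dz": 0, "ax": 0, "ay": 0, "az": -0.7, "fingers": 0.7},
    {"dx": 28, "dy": -31.4, "dz": 0, "ax": 0, "ay": 0, "az": -0.7, "fingers": 0.7}
  ]
}}

```text
t: 2.5
position: [0.3162, -0.1315, 0.2142]
tcp_rot: [0.871, 0.491, 0.0, 0.0]
wrist_force: [-0.3, -1.2, 0.1]
grip_width: 0.0638
```

```bash
python3 -c "from h import *; go(.483,.25,.19,np.pi/2)"
```

```text
from [ 0.3162 -0.1315  0.2142] d [41.27 -5.5   2.44] rotvec [ 0.001 -0.    -0.545] F [-0.3 -1.2  0.1] w 0.0638 t 2.5 q6 [-0.43 -0.06  2.02  0.    1.18  0.12]
```

Call:
{"api": "move_arm", "payload": {
  "series": [
    {"dx": 41.3, "dy": -5.5, "dz": 2.4, "ax": 0, "ay": 0, "az": -0.545, "fingers": 0.7},
    {"dx": 41.3, "dy": -5.5, "dz": 2.4, "ax": 0, "ay": 0, "az": -0.545, "fingers": 0.7},
    {"dx": 41.3, "dy": -5.5, "dz": 2.4, "ax": 0, "ay": 0, "az": -0.545, "fingers": 0.7},
    {"dx": 41.3, "dy": -5.5, "dz": 2.4, "ax": 0, "ay": 0, "az": -0.545, "fingers": 0.7},
    {"dx": 41.3, "dy": -5.5, "dz": 2.4, "ax": 0, "ay": 0, "az": -0.545, "fingers": 0.7},
    {"dx": 41.3, "dy": -5.5, "dz": 2.4, "ax": 0, "ay": 0, "az": -0.545, "fingers": 0.7},
    {"dx": 41.3, "dy": -5.5, "dz": 2.4, "ax": 0, "ay": 0, "az": -0.545, "fingers": 0.7},
    {"dx": 41.3, "dy": -5.5, "dz": 2.4, "ax": 0, "ay": 0, "az": -0.545, "fingers": 0.7},
    {"dx": 41.3, "dy": -5.5, "dz": 2.4, "ax": 0, "ay": 0, "az": -0.545, "fingers": 0.7},
    {"dx": 41.3, "dy": -5.5, "dz": 2.4, "ax": 0, "ay": 0, "az": -0.545, "fingers": 0.7}
  ]
}}

```text
t: 3.5
position: [0.4857, 0.248, 0.189]
tcp_rot: [0.708, 0.706, -0.0, 0.0]
wrist_force: [-0.6, -0.5, -0.7]
grip_width: 0.0641
```

```bash
python3 - <<'E'
from h import *
go(.483,.25,.03,np.pi/2)
c=eyes.camera("wrist");cv2.imwrite("pics/w1.png",c["image"])
for t,z in [("obj_wide_mid",.035),("obj_cone_mid",.038),("obj_collar_mid",.041),("obj_slim_mid",.044),("seat_slim",.004),("seat_wide",.004)]:
    for d in spotter.tip_of("wrist",t)[:2]: print(t,np.round(d["at"]),round(d["confidence"],2),np.round(onz(c,d["at"],z),3))
E
```

```text
from [0.4857 0.248  0.189 ] d [ 0.22 -0.27 15.9 ] rotvec [-0.001  0.001 -0.004] F [-0.6 -0.5 -0.7] w 0.0641 t 3.5 q6 [ 0.45  0.29  1.67 -0.    1.18  0.46]
obj_wide_mid [251. 230.] 0.73 [0.483 0.188 0.035]
obj_cone_mid [250. 274.] 0.79 [0.482 0.131 0.038]
obj_collar_mid [253. 312.] 0.65 [0.485 0.08  0.041]
obj_collar_mid [182. 287.] 0.54 [0.398 0.115 0.041]
obj_slim_mid [251. 181.] 0.76 [0.484 0.248 0.044]
obj_slim_mid [252. 314.] 0.2 [0.483 0.079 0.044]
seat_slim [254. 173.] 0.93 [0.487 0.25  0.004]
seat_wide [251. 216.] 0.95 [0.483 0.195 0.004]
```

View pics/w1.png

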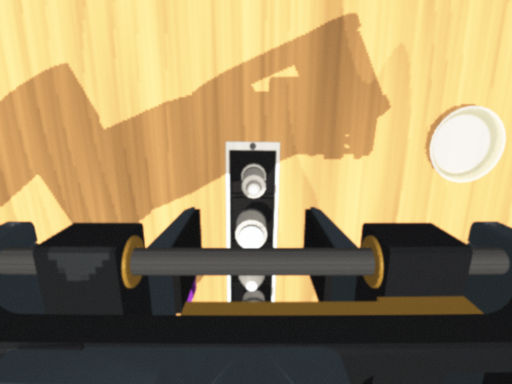

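The wrist picture shows the slim objective at (254,181) centred between the jaws with wide at (251,230) next. Positions agree within about 3 mm, so I descend.

Call:
{"api": "move_arm", "payload": {
  "newtons": 25,
  "series": [
    {"dx": 0.1, "dy": -0.2, "dz": 4, "ax": 0, "ay": 0, "az": 0, "fingers": 0.7},
    {"dx": 0.1, "dy": -0.2, "dz": 8, "ax": 0, "ay": 0, "az": 0, "fingers": 0.7},
    {"dx": 0.1, "dy": -0.2, "dz": 12, "ax": 0, "ay": 0, "az": 0, "fingers": 0.7},
    {"dx": 0.1, "dy": -0.2, "dz": 15, "ax": 0, "ay": 0, "az": 0, "fingers": 0.7},
    {"dx": 0.1, "dy": -0.2, "dz": 16.4, "ax": 0, "ay": 0, "az": 0, "fingers": 0.7},
    {"dx": 0.1, "dy": -0.2, "dz": 16.4, "ax": 0, "ay": 0, "az": 0, "fingers": 0.7},
    {"dx": 0.1, "dy": -0.2, "dz": 16.4, "ax": 0, "ay": 0, "az": 0, "fingers": 0.4},
    {"dx": 0.1, "dy": -0.2, "dz": 16.4, "ax": 0, "ay": 0, "az": 0, "fingers": 0.2},
    {"dx": 0.1, "dy": -0.2, "dz": 16.4, "ax": 0, "ay": 0, "az": 0, "fingers": 0.2},
    {"dx": 0.1, "dy": -0.2, "dz": 16.4, "ax": 0, "ay": 0, "az": 0, "fingers": 0.2}
  ]
}}

```text
t: 4.85
position: [0.483, 0.2486, 0.0269]
tcp_rot: [0.709, 0.705, 0.001, 0.0]
wrist_force: [-0.7, 0.2, 0.5]
grip_width: 0.0345
```

Call:
{"api": "move_arm", "payload": {
  "series": [
    {"dx": 0, "dy": 0, "dz": 0, "ax": 0, "ay": 0, "az": 0, "fingers": 0.1},
    {"dx": 0, "dy": 0, "dz": 0, "ax": 0, "ay": 0, "az": 0, "fingers": 0.1},
    {"dx": 0, "dy": 0, "dz": 0, "ax": 0, "ay": 0, "az": 0, "fingers": 0.1},
    {"dx": 0, "dy": 0, "dz": 0, "ax": 0, "ay": 0, "az": 0, "fingers": 0.1},
    {"dx": 0, "dy": 0, "dz": 0, "ax": 0, "ay": 0, "az": 0, "fingers": 0.1}
  ]
}}

```text
t: 5.35
position: [0.4832, 0.2486, 0.0265]
tcp_rot: [0.709, 0.705, 0.001, 0.0]
wrist_force: [0.9, -0.3, 5.5]
grip_width: 0.0242
```

```bash
python3 -c "
from h import *
go(.560,-.239,.15,np.pi/2+.246)"
```

```text
from [0.4832 0.2486 0.0265] d [-48.72   7.94 -12.36] rotvec [ 0.002 -0.    -0.251] F [ 0.9 -0.3  5.5] w 0.0242 t 5.35 q6 [ 0.45  0.46  1.89 -0.    0.8   0.46]
```

Call:
{"api": "move_arm", "payload": {
  "series": [
    {"dx": 0, "dy": 0, "dz": -1, "ax": 0, "ay": 0, "az": 0, "fingers": 0.1},
    {"dx": 0, "dy": 0, "dz": -3, "ax": 0, "ay": 0, "az": 0, "fingers": 0.1},
    {"dx": 0, "dy": 0, "dz": -6, "ax": 0, "ay": 0, "az": 0, "fingers": 0.1},
    {"dx": 0, "dy": 0, "dz": -9, "ax": 0, "ay": 0, "az": 0, "fingers": 0.1},
    {"dx": -1, "dy": 0.2, "dz": -11.5, "ax": 0, "ay": 0, "az": 0, "fingers": 0.1},
    {"dx": -3, "dy": 0.5, "dz": -12.4, "ax": 0, "ay": 0, "az": -0.02, "fingers": 0.1},
    {"dx": -6, "dy": 1, "dz": -12.4, "ax": 0, "ay": 0, "az": -0.04, "fingers": 0.1},
    {"dx": -10, "dy": 1.7, "dz": -12.4, "ax": 0, "ay": 0, "az": -0.06, "fingers": 0.1},
    {"dx": -14, "dy": 2.3, "dz": -12.4, "ax": 0, "ay": 0, "az": -0.08, "fingers": 0.1},
    {"dx": -18, "dy": 2.9, "dz": -12.4, "ax": 0, "ay": 0, "az": -0.1, "fingers": 0.1}
  ]
}}

```text
t: 6.35
position: [0.5099, 0.0669, 0.1499]
tcp_rot: [0.672, 0.74, -0.0, -0.001]
wrist_force: [1.2, 0.4, -0.7]
grip_width: 0.0246
```

```bash
python3 -c "
from h import *
go(.560,-.239,.15,np.pi/2+.246)"
```

```text
from [0.5099 0.0669 0.1499] d [-3.093e+01  2.050e+00 -2.000e-02] rotvec [-0.001 -0.    -0.15 ] F [ 1.2  0.4 -0.7] w 0.0246 t 6.35 q6 [0.11 0.28 1.8  0.   1.07 0.01]
```

Call:
{"api": "move_arm", "payload": {
  "series": [
    {"dx": -4, "dy": 0.3, "dz": 0, "ax": 0, "ay": 0, "az": -0.02, "fingers": 0.1},
    {"dx": -8, "dy": 0.6, "dz": 0, "ax": 0, "ay": 0, "az": -0.04, "fingers": 0.1},
    {"dx": -12, "dy": 0.9, "dz": 0, "ax": 0, "ay": 0, "az": -0.06, "fingers": 0.1},
    {"dx": -16, "dy": 1.2, "dz": 0, "ax": 0, "ay": 0, "az": -0.09, "fingers": 0.1},
    {"dx": -20, "dy": 1.5, "dz": 0, "ax": 0, "ay": 0, "az": -0.12, "fingers": 0.1},
    {"dx": -24, "dy": 1.7, "dz": 0, "ax": 0, "ay": 0, "az": -0.15, "fingers": 0.1},
    {"dx": -28, "dy": 1.9, "dz": 0, "ax": 0, "ay": 0, "az": -0.15, "fingers": 0.1},
    {"dx": -30, "dy": 2, "dz": 0, "ax": 0, "ay": 0, "az": -0.15, "fingers": 0.1},
    {"dx": -30.9, "dy": 2.05, "dz": 0, "ax": 0, "ay": 0, "az": -0.15, "fingers": 0.1},
    {"dx": -30.9, "dy": 2.05, "dz": 0, "ax": 0, "ay": 0, "az": -0.15, "fingers": 0.1}
  ]
}}

```text
t: 7.35
position: [0.56, -0.2374, 0.1496]
tcp_rot: [0.616, 0.788, 0.0, -0.001]
wrist_force: [0.4, 1.1, -1.0]
grip_width: 0.0245
```

```bash
python3 - <<'E'
from h import *
go(.560,-.239,.0265,np.pi/2+.246)
c=eyes.camera("wrist");cv2.imwrite("pics/w2.png",c["image"])
for n in("wrist","side"):
    c=eyes.camera(n)
    for d in spotter.tip_of(n,"dst_rack")[:2]: print(n,np.round(d["at"]),round(d["confidence"],2),np.round(onz(c,d["at"],0),3))
E
```

```text
from [ 0.56   -0.2374  0.1496] d [-0.17 -0.03 12.31] rotvec [-0.001 -0.001 -0.002] F [ 0.4  1.1 -1. ] w 0.0245 t 7.35 q6 [-0.42  0.42  1.58  0.    1.14 -0.66]
wrist [252. 102.] 0.93 [ 0.539 -0.155  0.   ]
side [277. 173.] 0.81 [ 0.547 -0.162  0.   ]
side [280. 227.] 0.65 [0.495 0.049 0.   ]
```

View pics/w2.png

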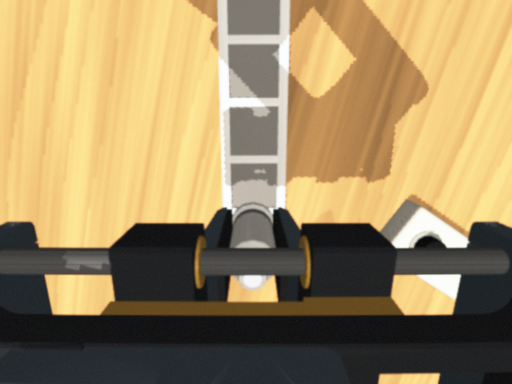

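The picture shows the slim objective held upright at (253,240), over the last pocket of the rack running up the image; alignment is good. I lower it gently.

Call:
{"api": "move_arm", "payload": {
  "series": [
    {"dx": -0.2, "dy": 0, "dz": 3, "ax": 0, "ay": 0, "az": 0, "fingers": 0.1},
    {"dx": -0.2, "dy": 0, "dz": 6, "ax": 0, "ay": 0, "az": 0, "fingers": 0.1},
    {"dx": -0.2, "dy": 0, "dz": 9, "ax": 0, "ay": 0, "az": 0, "fingers": 0.1},
    {"dx": -0.2, "dy": 0, "dz": 10.5, "ax": 0, "ay": 0, "az": 0, "fingers": 0.1},
    {"dx": -0.2, "dy": 0, "dz": 11.3, "ax": 0, "ay": 0, "az": 0, "fingers": 0.1},
    {"dx": -0.2, "dy": 0, "dz": 11.6, "ax": 0, "ay": 0, "az": 0, "fingers": 0.1},
    {"dx": -0.2, "dy": 0, "dz": 11.8, "ax": 0, "ay": 0, "az": 0, "fingers": 0.1},
    {"dx": -0.2, "dy": 0, "dz": 12, "ax": 0, "ay": 0, "az": 0, "fingers": 0.1},
    {"dx": -0.2, "dy": 0, "dz": 12.1, "ax": 0, "ay": 0, "az": 0, "fingers": 0.1},
    {"dx": -0.2, "dy": 0, "dz": 12.2, "ax": 0, "ay": 0, "az": 0, "fingers": 0.1}
  ]
}}

```text
t: 8.6
position: [0.5611, -0.2396, 0.0285]
tcp_rot: [0.615, 0.788, 0.0, 0.001]
wrist_force: [0.8, 0.9, -0.6]
grip_width: 0.0245
```

Call:
{"api": "move_arm", "payload": {
  "series": [
    {"dx": 0, "dy": 0, "dz": 0.05, "ax": 0, "ay": 0, "az": 0, "fingers": 0.1},
    {"dx": 0, "dy": 0, "dz": 0.1, "ax": 0, "ay": 0, "az": 0, "fingers": 0.1},
    {"dx": 0, "dy": 0, "dz": 0.15, "ax": 0, "ay": 0, "az": 0, "fingers": 0.1},
    {"dx": 0, "dy": 0, "dz": 0.15, "ax": 0, "ay": 0, "az": 0, "fingers": 0.1}
  ]
}}

```text
t: 9.0
position: [0.5609, -0.2395, 0.0266]
tcp_rot: [0.615, 0.788, -0.0, 0.0]
wrist_force: [0.7, -0.3, 0.1]
grip_width: 0.0244
```

Call:
{"api": "move_arm", "payload": {
  "series": [
    {"dx": 0, "dy": 0, "dz": 0.05, "ax": 0, "ay": 0, "az": 0, "fingers": 0.1},
    {"dx": 0, "dy": 0, "dz": 0.1, "ax": 0, "ay": 0, "az": 0, "fingers": 0.1},
    {"dx": 0, "dy": 0, "dz": 0.1, "ax": 0, "ay": 0, "az": 0, "fingers": 0.1}
  ]
}}

```text
t: 9.3
position: [0.5609, -0.2395, 0.0265]
tcp_rot: [0.615, 0.788, -0.0, 0.0]
wrist_force: [-2.1, -0.3, 5.9]
grip_width: 0.0243
```

Call:
{"api": "move_arm", "payload": {
  "series": [
    {"dx": 0, "dy": 0, "dz": 0, "ax": 0, "ay": 0, "az": 0, "fingers": 0.35},
    {"dx": 0, "dy": 0, "dz": 0, "ax": 0, "ay": 0, "az": 0, "fingers": 0.6},
    {"dx": 0, "dy": 0, "dz": 0, "ax": 0, "ay": 0, "az": 0, "fingers": 0.7},
    {"dx": 0, "dy": 0, "dz": 0, "ax": 0, "ay": 0, "az": 0, "fingers": 0.7},
    {"dx": 0, "dy": 0, "dz": 0, "ax": 0, "ay": 0, "az": 0, "fingers": 0.7},
    {"dx": 0, "dy": 0, "dz": -2, "ax": 0, "ay": 0, "az": 0, "fingers": 0.7},
    {"dx": 0, "dy": 0, "dz": -5, "ax": 0, "ay": 0, "az": 0, "fingers": 0.7},
    {"dx": 0, "dy": 0, "dz": -8.5, "ax": 0, "ay": 0, "az": 0, "fingers": 0.7},
    {"dx": 0, "dy": 0, "dz": -12, "ax": 0, "ay": 0, "az": 0, "fingers": 0.7},
    {"dx": 0, "dy": 0, "dz": -12, "ax": 0, "ay": 0, "az": 0, "fingers": 0.7}
  ]
}}

```text
t: 10.3
position: [0.5638, -0.2407, 0.1509]
tcp_rot: [0.615, 0.788, 0.001, 0.005]
wrist_force: [-0.3, -0.1, -0.2]
grip_width: 0.0638
```

```bash
python3 - <<'E'
from h import *
go(.484,.191,.146,np.pi/2)
c=eyes.camera("side");cv2.imwrite("pics/s1.png",cv2.resize(c["image"][120:320,150:360],None,fx=3,fy=3))
for d in spotter.tip_of("side","obj_slim_mid")[:2]: print(np.round(d["at"]),round(d["confidence"],2),np.round(onz(c,d["at"],.044),3),proj(c,[.561,-.2395,.044]))
E
```

```text
from [ 0.5638 -0.2407  0.1509] d [43.82  2.72  0.22] rotvec [0.009 0.006 0.245] F [-0.3 -0.1 -0.2] w 0.0638 t 10.3 q6 [-0.42  0.42  1.58 -0.    1.14 -0.67]
[278. 147.] 0.6 [ 0.558 -0.224  0.044] [277.89137896 144.56127419]
[270. 273.] 0.48 [0.479 0.226 0.044] [277.89137896 144.56127419]
```

View pics/s1.png

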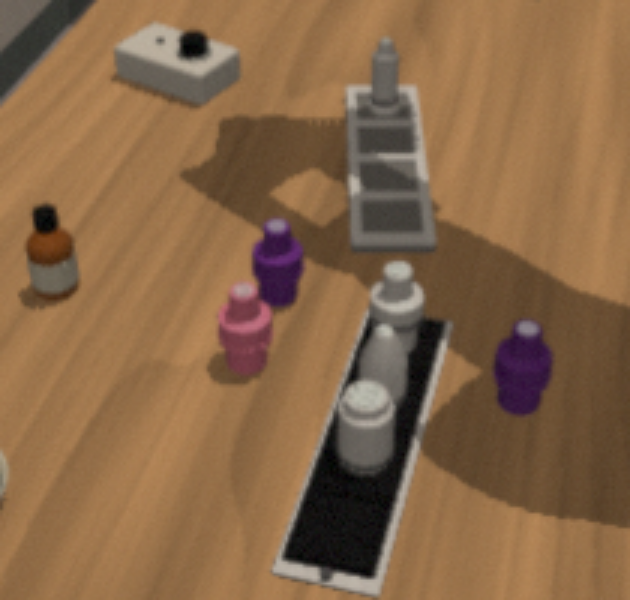

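The slim objective stands upright in the far right pocket, at about (385,75) in the crop. The other three are undisturbed in the black rack. Next is wide.

Call:
{"api": "move_arm", "payload": {
  "series": [
    {"dx": 4.5, "dy": 0.3, "dz": 0, "ax": 0, "ay": 0, "az": 0.02, "fingers": 0.7},
    {"dx": 9.4, "dy": 0.6, "dz": 0, "ax": 0, "ay": 0, "az": 0.05, "fingers": 0.7},
    {"dx": 14.3, "dy": 1, "dz": 0, "ax": 0, "ay": 0, "az": 0.08, "fingers": 0.7},
    {"dx": 19.2, "dy": 1.3, "dz": 0, "ax": 0, "ay": 0, "az": 0.12, "fingers": 0.7},
    {"dx": 24.1, "dy": 1.7, "dz": 0, "ax": 0, "ay": 0, "az": 0.16, "fingers": 0.7},
    {"dx": 29, "dy": 2, "dz": 0, "ax": 0, "ay": 0, "az": 0.2, "fingers": 0.7},
    {"dx": 34, "dy": 2.4, "dz": 0, "ax": 0, "ay": 0, "az": 0.23, "fingers": 0.7},
    {"dx": 38.5, "dy": 2.7, "dz": 0, "ax": 0, "ay": 0, "az": 0.246, "fingers": 0.7},
    {"dx": 42, "dy": 2.9, "dz": 0, "ax": 0, "ay": 0, "az": 0.246, "fingers": 0.7},
    {"dx": 43.6, "dy": 3, "dz": 0, "ax": 0, "ay": 0, "az": 0.246, "fingers": 0.7}
  ]
}}

```text
t: 11.4
position: [0.4823, 0.1933, 0.1437]
tcp_rot: [0.706, 0.708, -0.001, -0.001]
wrist_force: [0.4, -0.5, -0.6]
grip_width: 0.0639
```

```bash
python3 - <<'E'
from h import *
c=eyes.camera("wrist")
for t,z in [("obj_wide_mid",.035),("obj_cone_mid",.038),("obj_collar_mid",.041)]:
    for d in spotter.tip_of("wrist",t)[:1]: print(t,np.round(d["at"]),round(d["confidence"],2),np.round(onz(c,d["at"],z),3))
go(.484,.191,.017,np.pi/2)
E
```

```text
obj_wide_mid [254. 193.] 0.88 [0.482 0.191 0.035]
obj_cone_mid [253. 247.] 0.85 [0.482 0.134 0.038]
obj_collar_mid [254. 297.] 0.85 [0.484 0.077 0.041]
from [0.4834 0.1904 0.1442] d [ 0.08  0.09 12.71] rotvec [-0.002  0.002 -0.   ] F [ 0.4 -0.5  1.2] w 0.0636 t 11.6 q6 [ 0.35  0.29  1.79 -0.    1.06  0.35]
```

Call:
{"api": "move_arm", "payload": {
  "series": [
    {"dx": 0, "dy": 0, "dz": 4, "ax": 0, "ay": 0, "az": 0, "fingers": 0.7},
    {"dx": 0, "dy": 0, "dz": 8, "ax": 0, "ay": 0, "az": 0, "fingers": 0.7},
    {"dx": 0, "dy": 0, "dz": 11, "ax": 0, "ay": 0, "az": 0, "fingers": 0.7},
    {"dx": 0, "dy": 0, "dz": 12.6, "ax": 0, "ay": 0, "az": 0, "fingers": 0.7},
    {"dx": 0, "dy": 0, "dz": 12.6, "ax": 0, "ay": 0, "az": 0, "fingers": 0.55},
    {"dx": 0, "dy": 0, "dz": 12.6, "ax": 0, "ay": 0, "az": 0, "fingers": 0.45},
    {"dx": 0, "dy": 0, "dz": 12.6, "ax": 0, "ay": 0, "az": 0, "fingers": 0.2},
    {"dx": 0, "dy": 0, "dz": 12.6, "ax": 0, "ay": 0, "az": 0, "fingers": 0.2},
    {"dx": 0, "dy": 0, "dz": 12.6, "ax": 0, "ay": 0, "az": 0, "fingers": 0.2},
    {"dx": 0, "dy": 0, "dz": 12.6, "ax": 0, "ay": 0, "az": 0, "fingers": 0.2}
  ]
}}

```text
t: 12.6
position: [0.485, 0.1909, 0.0206]
tcp_rot: [0.707, 0.707, 0.001, 0.001]
wrist_force: [-0.2, -2.4, 5.8]
grip_width: 0.0357
```

```bash
python3 - <<'E'
from h import *
go(.546,-.183,.14,np.pi/2+.246)
E
```

```text
from [0.485  0.1909 0.0206] d [-37.38   6.15 -11.94] rotvec [ 0.002  0.    -0.247] F [-0.2 -2.4  5.8] w 0.0357 t 12.6 q6 [ 0.35  0.44  1.94 -0.    0.76  0.35]
```

Call:
{"api": "move_arm", "payload": {
  "newtons": 30,
  "series": [
    {"dx": 0, "dy": 0, "dz": -1, "ax": 0, "ay": 0, "az": 0, "fingers": 0.2},
    {"dx": 0, "dy": 0, "dz": -3, "ax": 0, "ay": 0, "az": 0, "fingers": 0.2},
    {"dx": 0, "dy": 0, "dz": -6, "ax": 0, "ay": 0, "az": 0, "fingers": 0.2},
    {"dx": 0, "dy": 0, "dz": -9, "ax": 0, "ay": 0, "az": 0, "fingers": 0.2},
    {"dx": -1, "dy": 0.2, "dz": -11.2, "ax": 0, "ay": 0, "az": 0, "fingers": 0.2},
    {"dx": -3, "dy": 0.5, "dz": -12, "ax": 0, "ay": 0, "az": -0.02, "fingers": 0.2},
    {"dx": -6, "dy": 1, "dz": -12, "ax": 0, "ay": 0, "az": -0.04, "fingers": 0.2},
    {"dx": -10, "dy": 1.7, "dz": -12, "ax": 0, "ay": 0, "az": -0.06, "fingers": 0.2},
    {"dx": -14, "dy": 2.3, "dz": -12, "ax": 0, "ay": 0, "az": -0.08, "fingers": 0.2},
    {"dx": -18, "dy": 2.9, "dz": -12, "ax": 0, "ay": 0, "az": -0.1, "fingers": 0.2}
  ]
}}

```text
t: 13.6
position: [0.5128, 0.0097, 0.1399]
tcp_rot: [0.671, 0.742, 0.0, -0.0]
wrist_force: [0.7, 0.8, -1.3]
grip_width: 0.0353
```

```bash
python3 - <<'E'
from h import *
go(.546,-.183,.14,np.pi/2+.246)
E
```

```text
from [0.5128 0.0097 0.1399] d [-19.51   1.37  -0.02] rotvec [ 0.    -0.    -0.146] F [ 0.7  0.8 -1.3] w 0.0353 t 13.6 q6 [-0.    0.28  1.82  0.    1.04 -0.1 ]
```

Call:
{"api": "move_arm", "payload": {
  "series": [
    {"dx": -4, "dy": 0.3, "dz": 0, "ax": 0, "ay": 0, "az": -0.03, "fingers": 0.2},
    {"dx": -8, "dy": 0.6, "dz": 0, "ax": 0, "ay": 0, "az": -0.06, "fingers": 0.2},
    {"dx": -12, "dy": 0.9, "dz": 0, "ax": 0, "ay": 0, "az": -0.1, "fingers": 0.2},
    {"dx": -16, "dy": 1.2, "dz": 0, "ax": 0, "ay": 0, "az": -0.13, "fingers": 0.2},
    {"dx": -18.5, "dy": 1.3, "dz": 0, "ax": 0, "ay": 0, "az": -0.146, "fingers": 0.2},
    {"dx": -19.5, "dy": 1.4, "dz": 0, "ax": 0, "ay": 0, "az": -0.146, "fingers": 0.2},
    {"dx": -19.5, "dy": 1.4, "dz": 1, "ax": 0, "ay": 0, "az": -0.146, "fingers": 0.2},
    {"dx": -19.5, "dy": 1.4, "dz": 3, "ax": 0, "ay": 0, "az": -0.146, "fingers": 0.2},
    {"dx": -19.5, "dy": 1.4, "dz": 5, "ax": 0, "ay": 0, "az": -0.146, "fingers": 0.2},
    {"dx": -19.5, "dy": 1.4, "dz": 6, "ax": 0, "ay": 0, "az": -0.146, "fingers": 0.2}
  ]
}}

```text
t: 14.6
position: [0.5445, -0.1795, 0.0773]
tcp_rot: [0.615, 0.789, -0.0, -0.002]
wrist_force: [-0.3, 0.3, -0.9]
grip_width: 0.0351
```

```bash
python3 - <<'E'
from h import *
c=eyes.camera("wrist")
go(.546,-.183,.020,np.pi/2+.246)
E
```

```text
from [ 0.5442 -0.1796  0.0764] d [-0.4   0.12  5.63] rotvec [-0.005 -0.004  0.   ] F [-0.5 -0.1 -2.9] w 0.0352 t 14.65 q6 [-0.34  0.44  1.76  0.    0.95 -0.59]
```

Call:
{"api": "move_arm", "payload": {
  "series": [
    {"dx": -0.4, "dy": 0.1, "dz": 1.5, "ax": 0, "ay": 0, "az": 0, "fingers": 0.2},
    {"dx": -0.4, "dy": 0.1, "dz": 3, "ax": 0, "ay": 0, "az": 0, "fingers": 0.2},
    {"dx": -0.4, "dy": 0.1, "dz": 4.2, "ax": 0, "ay": 0, "az": 0, "fingers": 0.2},
    {"dx": -0.4, "dy": 0.1, "dz": 4.8, "ax": 0, "ay": 0, "az": 0, "fingers": 0.2},
    {"dx": -0.4, "dy": 0.1, "dz": 5.2, "ax": 0, "ay": 0, "az": 0, "fingers": 0.2},
    {"dx": -0.4, "dy": 0.1, "dz": 5.4, "ax": 0, "ay": 0, "az": 0, "fingers": 0.2},
    {"dx": -0.4, "dy": 0.1, "dz": 5.5, "ax": 0, "ay": 0, "az": 0, "fingers": 0.2},
    {"dx": -0.4, "dy": 0.1, "dz": 5.55, "ax": 0, "ay": 0, "az": 0, "fingers": 0.2},
    {"dx": -0.4, "dy": 0.1, "dz": 5.6, "ax": 0, "ay": 0, "az": 0, "fingers": 0.2},
    {"dx": -0.4, "dy": 0.1, "dz": 5.6, "ax": 0, "ay": 0, "az": 0, "fingers": 0.2}
  ]
}}

```text
t: 15.65
position: [0.5482, -0.1855, 0.0237]
tcp_rot: [0.615, 0.788, 0.0, 0.0]
wrist_force: [-0.0, -0.3, -1.1]
grip_width: 0.0354
```

Call:
{"api": "move_arm", "payload": {
  "series": [
    {"dx": 0.2, "dy": -0.1, "dz": 0.1, "ax": 0, "ay": 0, "az": 0, "fingers": 0.2},
    {"dx": 0.2, "dy": -0.1, "dz": 0.15, "ax": 0, "ay": 0, "az": 0, "fingers": 0.2},
    {"dx": 0.2, "dy": -0.1, "dz": 0.2, "ax": 0, "ay": 0, "az": 0, "fingers": 0.2},
    {"dx": 0.2, "dy": -0.1, "dz": 0.25, "ax": 0, "ay": 0, "az": 0, "fingers": 0.2},
    {"dx": 0.2, "dy": -0.1, "dz": 0.3, "ax": 0, "ay": 0, "az": 0, "fingers": 0.2},
    {"dx": 0.2, "dy": -0.1, "dz": 0.3, "ax": 0, "ay": 0, "az": 0, "fingers": 0.2}
  ]
}}

```text
t: 16.25
position: [0.5467, -0.1838, 0.0206]
tcp_rot: [0.615, 0.788, 0.0, 0.0]
wrist_force: [-0.7, 0.1, 0.1]
grip_width: 0.0354
```

Call:
{"api": "move_arm", "payload": {
  "series": [
    {"dx": 0, "dy": 0, "dz": 0.05, "ax": 0, "ay": 0, "az": 0, "fingers": 0.2},
    {"dx": 0, "dy": 0, "dz": 0.1, "ax": 0, "ay": 0, "az": 0, "fingers": 0.2},
    {"dx": 0, "dy": 0, "dz": 0.1, "ax": 0, "ay": 0, "az": 0, "fingers": 0.2}
  ]
}}

```text
t: 16.55
position: [0.5468, -0.1838, 0.0206]
tcp_rot: [0.615, 0.788, 0.0, 0.0]
wrist_force: [-3.1, 1.1, 7.3]
grip_width: 0.0356
```

Call:
{"api": "move_arm", "payload": {
  "series": [
    {"dx": 0, "dy": 0, "dz": 0, "ax": 0, "ay": 0, "az": 0, "fingers": 0.45},
    {"dx": 0, "dy": 0, "dz": 0, "ax": 0, "ay": 0, "az": 0, "fingers": 0.6},
    {"dx": 0, "dy": 0, "dz": 0, "ax": 0, "ay": 0, "az": 0, "fingers": 0.7},
    {"dx": 0, "dy": 0, "dz": 0, "ax": 0, "ay": 0, "az": 0, "fingers": 0.7},
    {"dx": 0, "dy": 0, "dz": -2, "ax": 0, "ay": 0, "az": 0, "fingers": 0.7},
    {"dx": 0, "dy": 0, "dz": -5, "ax": 0, "ay": 0, "az": 0, "fingers": 0.7},
    {"dx": 0, "dy": 0, "dz": -9, "ax": 0, "ay": 0, "az": 0, "fingers": 0.7},
    {"dx": 0, "dy": 0, "dz": -12, "ax": 0, "ay": 0, "az": 0, "fingers": 0.7},
    {"dx": 0, "dy": 0, "dz": -12, "ax": 0, "ay": 0, "az": 0, "fingers": 0.7},
    {"dx": 0, "dy": 0, "dz": -12, "ax": 0, "ay": 0, "az": 0, "fingers": 0.7}
  ]
}}

```text
t: 17.55
position: [0.5468, -0.1838, 0.1398]
tcp_rot: [0.615, 0.788, 0.0, 0.001]
wrist_force: [0.3, 0.1, -0.0]
grip_width: 0.0639
```

```bash
python3 - <<'E'
from h import *
c=eyes.camera("wrist")
go(.483,.134,.14,np.pi/2)
E
```

```text
from [ 0.546  -0.1835  0.1386] d [32.33  1.59 -0.11] rotvec [-0.001 -0.001  0.245] F [ 0.1  0.2 -0.2] w 0.0638 t 17.6 q6 [-0.34  0.38  1.67 -0.    1.09 -0.59]
```

Call:
{"api": "move_arm", "payload": {
  "series": [
    {"dx": 4, "dy": 0.2, "dz": 0, "ax": 0, "ay": 0, "az": 0.03, "fingers": 0.7},
    {"dx": 8.5, "dy": 0.4, "dz": 0, "ax": 0, "ay": 0, "az": 0.07, "fingers": 0.7},
    {"dx": 13, "dy": 0.6, "dz": 0, "ax": 0, "ay": 0, "az": 0.11, "fingers": 0.7},
    {"dx": 17.5, "dy": 0.9, "dz": 0, "ax": 0, "ay": 0, "az": 0.15, "fingers": 0.7},
    {"dx": 22, "dy": 1.1, "dz": 0, "ax": 0, "ay": 0, "az": 0.19, "fingers": 0.7},
    {"dx": 26.5, "dy": 1.3, "dz": 0, "ax": 0, "ay": 0, "az": 0.22, "fingers": 0.7},
    {"dx": 30, "dy": 1.5, "dz": 0, "ax": 0, "ay": 0, "az": 0.245, "fingers": 0.7},
    {"dx": 32.3, "dy": 1.6, "dz": 0, "ax": 0, "ay": 0, "az": 0.245, "fingers": 0.7},
    {"dx": 32.3, "dy": 1.6, "dz": 0, "ax": 0, "ay": 0, "az": 0.245, "fingers": 0.7},
    {"dx": 32.3, "dy": 1.6, "dz": 0, "ax": 0, "ay": 0, "az": 0.245, "fingers": 0.7}
  ]
}}

```text
t: 18.6
position: [0.4831, 0.1332, 0.1382]
tcp_rot: [0.707, 0.708, -0.001, -0.0]
wrist_force: [0.4, -0.5, 0.8]
grip_width: 0.0637
```

```bash
python3 - <<'E'
from h import *
c=eyes.camera("wrist")
for t,z in [("obj_cone_mid",.038),("obj_collar_mid",.041)]:
    for d in spotter.tip_of("wrist",t)[:1]: print(t,np.round(d["at"]),round(d["confidence"],2),np.round(onz(c,d["at"],z),3))
go(.483,.134,.015,np.pi/2)
E
```

```text
obj_cone_mid [251. 192.] 0.91 [0.481 0.133 0.038]
obj_collar_mid [164. 217.] 0.88 [0.396 0.109 0.041]
from [0.4839 0.1323 0.1389] d [ 0.18 -0.07 12.39] rotvec [-0.001  0.001 -0.001] F [ 0.3 -0.3 -0.7] w 0.0637 t 18.75 q6 [ 0.24  0.27  1.84 -0.    1.03  0.25]
```

Call:
{"api": "move_arm", "payload": {
  "series": [
    {"dx": 0.1, "dy": -0.1, "dz": 4, "ax": 0, "ay": 0, "az": 0, "fingers": 0.7},
    {"dx": 0.1, "dy": -0.1, "dz": 8, "ax": 0, "ay": 0, "az": 0, "fingers": 0.7},
    {"dx": 0.1, "dy": -0.1, "dz": 11, "ax": 0, "ay": 0, "az": 0, "fingers": 0.7},
    {"dx": 0.1, "dy": -0.1, "dz": 12.3, "ax": 0, "ay": 0, "az": 0, "fingers": 0.7},
    {"dx": 0.1, "dy": -0.1, "dz": 12.3, "ax": 0, "ay": 0, "az": 0, "fingers": 0.55},
    {"dx": 0.1, "dy": -0.1, "dz": 12.3, "ax": 0, "ay": 0, "az": 0, "fingers": 0.4},
    {"dx": 0.1, "dy": -0.1, "dz": 12.3, "ax": 0, "ay": 0, "az": 0, "fingers": 0.2},
    {"dx": 0.1, "dy": -0.1, "dz": 12.3, "ax": 0, "ay": 0, "az": 0, "fingers": 0.2},
    {"dx": 0.1, "dy": -0.1, "dz": 12.3, "ax": 0, "ay": 0, "az": 0, "fingers": 0.2},
    {"dx": 0.1, "dy": -0.1, "dz": 12.3, "ax": 0, "ay": 0, "az": 0, "fingers": 0.2}
  ]
}}

```text
t: 19.75
position: [0.4838, 0.1346, 0.0174]
tcp_rot: [0.707, 0.707, 0.001, 0.001]
wrist_force: [-0.1, -0.7, 5.8]
grip_width: 0.031
```

```bash
python3 - <<'E'
from h import *
c=eyes.camera("wrist")
go(.532,-.127,.137,np.pi/2+.246)
E
```

```text
from [0.4838 0.1346 0.0174] d [-26.15   4.84 -11.95] rotvec [ 0.002  0.    -0.246] F [ 0.7 -1.5  5.8] w 0.0313 t 19.8 q6 [ 0.25  0.42  1.99 -0.    0.73  0.25]
```

Call:
{"api": "move_arm", "payload": {
  "series": [
    {"dx": 0, "dy": 0, "dz": -1, "ax": 0, "ay": 0, "az": 0, "fingers": 0.2},
    {"dx": 0, "dy": 0, "dz": -3, "ax": 0, "ay": 0, "az": 0, "fingers": 0.2},
    {"dx": 0, "dy": 0, "dz": -6, "ax": 0, "ay": 0, "az": 0, "fingers": 0.2},
    {"dx": 0, "dy": 0, "dz": -9, "ax": 0, "ay": 0, "az": 0, "fingers": 0.2},
    {"dx": -1, "dy": 0.2, "dz": -11.2, "ax": 0, "ay": 0, "az": 0, "fingers": 0.2},
    {"dx": -3, "dy": 0.5, "dz": -12, "ax": 0, "ay": 0, "az": -0.03, "fingers": 0.2},
    {"dx": -6, "dy": 1.1, "dz": -12, "ax": 0, "ay": 0, "az": -0.06, "fingers": 0.2},
    {"dx": -10, "dy": 1.8, "dz": -12, "ax": 0, "ay": 0, "az": -0.1, "fingers": 0.2},
    {"dx": -14, "dy": 2.6, "dz": -12, "ax": 0, "ay": 0, "az": -0.14, "fingers": 0.2},
    {"dx": -17, "dy": 3.2, "dz": -12, "ax": 0, "ay": 0, "az": -0.18, "fingers": 0.2}
  ]
}}

```text
t: 20.8
position: [0.5146, -0.0373, 0.1368]
tcp_rot: [0.64, 0.768, -0.0, -0.0]
wrist_force: [0.2, 0.6, -1.0]
grip_width: 0.0307
```

```bash
python3 - <<'E'
from h import *
c=eyes.camera("wrist")
go(.532,-.127,.137,np.pi/2+.246)
E
```

```text
from [ 0.5158 -0.041   0.1367] d [-8.75  0.05  0.01] rotvec [ 0.     0.004 -0.065] F [ 1.3 -4.2 -1.2] w 0.031 t 20.85 q6 [-0.1   0.29  1.81 -0.    1.03 -0.28]
```

Call:
{"api": "move_arm", "payload": {
  "series": [
    {"dx": -3, "dy": 0, "dz": 0, "ax": 0, "ay": 0, "az": -0.03, "fingers": 0.2},
    {"dx": -6, "dy": 0, "dz": 0, "ax": 0, "ay": 0, "az": -0.06, "fingers": 0.2},
    {"dx": -8.5, "dy": 0, "dz": 0, "ax": 0, "ay": 0, "az": -0.066, "fingers": 0.2},
    {"dx": -9.3, "dy": 0, "dz": 0, "ax": 0, "ay": 0, "az": -0.066, "fingers": 0.2},
    {"dx": -9.3, "dy": 0, "dz": 1, "ax": 0, "ay": 0, "az": -0.066, "fingers": 0.2},
    {"dx": -9.3, "dy": 0, "dz": 3, "ax": 0, "ay": 0, "az": -0.066, "fingers": 0.2},
    {"dx": -9.3, "dy": 0, "dz": 5.5, "ax": 0, "ay": 0, "az": -0.066, "fingers": 0.2},
    {"dx": -9.3, "dy": 0, "dz": 7.5, "ax": 0, "ay": 0, "az": -0.066, "fingers": 0.2},
    {"dx": -9.3, "dy": 0, "dz": 9, "ax": 0, "ay": 0, "az": -0.066, "fingers": 0.2},
    {"dx": -9.3, "dy": 0, "dz": 9.5, "ax": 0, "ay": 0, "az": -0.066, "fingers": 0.2}
  ]
}}

```text
t: 21.85
position: [0.5295, -0.1251, 0.0393]
tcp_rot: [0.615, 0.789, -0.001, -0.002]
wrist_force: [0.6, 0.2, -2.0]
grip_width: 0.0311
```

```bash
python3 - <<'E'
from h import *
for i in range(3): c=eyes.camera("wrist")
go(.532,-.127,.0174,np.pi/2+.246)
E
```

```text
from [ 0.5314 -0.1262  0.0414] d [-0.09  0.04  2.4 ] rotvec [-0.    -0.     0.001] F [-0.1  0.4 -0.3] w 0.0311 t 22.0 q6 [-0.25  0.44  1.86  0.    0.84 -0.5 ]
```

Call:
{"api": "move_arm", "payload": {
  "series": [
    {"dx": -0.1, "dy": 0, "dz": 0.7, "ax": 0, "ay": 0, "az": 0, "fingers": 0.2},
    {"dx": -0.1, "dy": 0, "dz": 1.3, "ax": 0, "ay": 0, "az": 0, "fingers": 0.2},
    {"dx": -0.1, "dy": 0, "dz": 1.8, "ax": 0, "ay": 0, "az": 0, "fingers": 0.2},
    {"dx": -0.1, "dy": 0, "dz": 2, "ax": 0, "ay": 0, "az": 0, "fingers": 0.2},
    {"dx": -0.1, "dy": 0, "dz": 2.1, "ax": 0, "ay": 0, "az": 0, "fingers": 0.2},
    {"dx": -0.1, "dy": 0, "dz": 2.2, "ax": 0, "ay": 0, "az": 0, "fingers": 0.2},
    {"dx": -0.1, "dy": 0, "dz": 2.3, "ax": 0, "ay": 0, "az": 0, "fingers": 0.2},
    {"dx": -0.1, "dy": 0, "dz": 2.35, "ax": 0, "ay": 0, "az": 0, "fingers": 0.2},
    {"dx": -0.1, "dy": 0, "dz": 2.4, "ax": 0, "ay": 0, "az": 0, "fingers": 0.2},
    {"dx": -0.1, "dy": 0, "dz": 2.45, "ax": 0, "ay": 0, "az": 0, "fingers": 0.2}
  ]
}}

```text
t: 23.0
position: [0.5319, -0.128, 0.0175]
tcp_rot: [0.615, 0.789, -0.0, 0.0]
wrist_force: [-2.5, 0.8, 6.9]
grip_width: 0.0312
```

Contact, so I release.

Call:
{"api": "move_arm", "payload": {
  "series": [
    {"dx": 0, "dy": 0, "dz": 0, "ax": 0, "ay": 0, "az": 0, "fingers": 0.4},
    {"dx": 0, "dy": 0, "dz": 0, "ax": 0, "ay": 0, "az": 0, "fingers": 0.6},
    {"dx": 0, "dy": 0, "dz": 0, "ax": 0, "ay": 0, "az": 0, "fingers": 0.7},
    {"dx": 0, "dy": 0, "dz": 0, "ax": 0, "ay": 0, "az": 0, "fingers": 0.7},
    {"dx": 0, "dy": 0, "dz": 0, "ax": 0, "ay": 0, "az": 0, "fingers": 0.7},
    {"dx": 0, "dy": 0, "dz": -2, "ax": 0, "ay": 0, "az": 0, "fingers": 0.7},
    {"dx": 0, "dy": 0, "dz": -5, "ax": 0, "ay": 0, "az": 0, "fingers": 0.7},
    {"dx": 0, "dy": 0, "dz": -9, "ax": 0, "ay": 0, "az": 0, "fingers": 0.7},
    {"dx": 0, "dy": 0, "dz": -12, "ax": 0, "ay": 0, "az": 0, "fingers": 0.7},
    {"dx": 0, "dy": 0, "dz": -12, "ax": 0, "ay": 0, "az": 0, "fingers": 0.7}
  ]
}}

```text
t: 24.0
position: [0.5347, -0.1288, 0.1415]
tcp_rot: [0.615, 0.788, 0.002, 0.004]
wrist_force: [-0.2, -0.5, -0.2]
grip_width: 0.0636
```

```bash
python3 - <<'E'
from h import *
for i in range(3): c=eyes.camera("side")
cv2.imwrite("pics/s2.png",cv2.resize(c["image"][120:320,150:360],None,fx=3,fy=3))
go(.484,.077,.14,np.pi/2)
E
```

```text
from [ 0.531  -0.1278  0.1361] d [21.01  0.43 -0.37] rotvec [-0.002 -0.001  0.246] F [-1.  -1.1  1.1] w 0.0637 t 24.15 q6 [-0.26  0.34  1.75 -0.    1.06 -0.5 ]
```

View pics/s2.png

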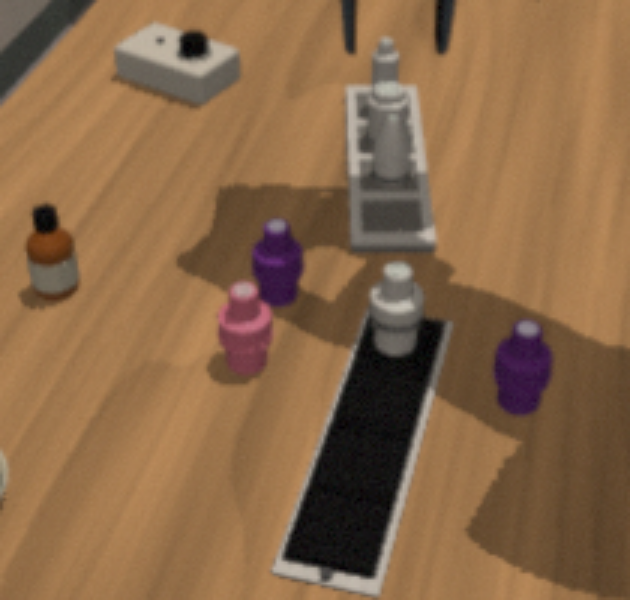

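The picture shows slim, wide and cone standing upright in the grey rack, in a row at about (388,60)-(390,150). Only the collar remains in the black rack at (397,310).

Call:
{"api": "move_arm", "payload": {
  "series": [
    {"dx": 3, "dy": 0.1, "dz": 0, "ax": 0, "ay": 0, "az": 0.04, "fingers": 0.7},
    {"dx": 7, "dy": 0.1, "dz": 0, "ax": 0, "ay": 0, "az": 0.09, "fingers": 0.7},
    {"dx": 11, "dy": 0.2, "dz": 0, "ax": 0, "ay": 0, "az": 0.14, "fingers": 0.7},
    {"dx": 15, "dy": 0.3, "dz": 0, "ax": 0, "ay": 0, "az": 0.19, "fingers": 0.7},
    {"dx": 18.5, "dy": 0.4, "dz": 0, "ax": 0, "ay": 0, "az": 0.23, "fingers": 0.7},
    {"dx": 20.5, "dy": 0.4, "dz": 0, "ax": 0, "ay": 0, "az": 0.246, "fingers": 0.7},
    {"dx": 21, "dy": 0.4, "dz": 0, "ax": 0, "ay": 0, "az": 0.246, "fingers": 0.7},
    {"dx": 21, "dy": 0.4, "dz": 0, "ax": 0, "ay": 0, "az": 0.246, "fingers": 0.7},
    {"dx": 21, "dy": 0.4, "dz": 0, "ax": 0, "ay": 0, "az": 0.246, "fingers": 0.7}
  ]
}}

```text
t: 25.05
position: [0.4845, 0.0758, 0.1363]
tcp_rot: [0.707, 0.707, -0.001, -0.0]
wrist_force: [-0.0, 0.0, -1.3]
grip_width: 0.0641
```

```bash
python3 - <<'E'
from h import *
for i in range(2): c=eyes.camera("wrist")
for t,z in [("obj_collar_mid",.041)]:
    for d in spotter.tip_of("wrist",t)[:4]: print(t,np.round(d["at"]),round(d["confidence"],2),np.round(onz(c,d["at"],z),3))
go(.484,.077,.022,np.pi/2)
E
```

```text
obj_collar_mid [156. 157.] 0.91 [0.397 0.11  0.041]
obj_collar_mid [359. 150.] 0.75 [0.58  0.116 0.041]
obj_collar_mid [255. 192.] 0.67 [0.486 0.077 0.041]
obj_collar_mid [355. 227.] 0.6 [0.583 0.042 0.041]
from [0.4847 0.0757 0.1367] d [ 0.14 -0.07 11.47] rotvec [-0.     0.    -0.001] F [ 1.4 -0.8 -0.1] w 0.0638 t 25.2 q6 [ 0.13  0.25  1.87 -0.    1.02  0.13]
```

Call:
{"api": "move_arm", "payload": {
  "series": [
    {"dx": 0.1, "dy": 0, "dz": 4, "ax": 0, "ay": 0, "az": 0, "fingers": 0.7},
    {"dx": 0.1, "dy": 0, "dz": 8, "ax": 0, "ay": 0, "az": 0, "fingers": 0.7},
    {"dx": 0.1, "dy": 0, "dz": 10.5, "ax": 0, "ay": 0, "az": 0, "fingers": 0.7},
    {"dx": 0.1, "dy": 0, "dz": 11.5, "ax": 0, "ay": 0, "az": 0, "fingers": 0.7},
    {"dx": 0.1, "dy": 0, "dz": 11.5, "ax": 0, "ay": 0, "az": 0, "fingers": 0.6},
    {"dx": 0.1, "dy": 0, "dz": 11.5, "ax": 0, "ay": 0, "az": 0, "fingers": 0.48},
    {"dx": 0.1, "dy": 0, "dz": 11.5, "ax": 0, "ay": 0, "az": 0, "fingers": 0.2},
    {"dx": 0.1, "dy": 0, "dz": 11.5, "ax": 0, "ay": 0, "az": 0, "fingers": 0.2},
    {"dx": 0.1, "dy": 0, "dz": 11.5, "ax": 0, "ay": 0, "az": 0, "fingers": 0.2},
    {"dx": 0.1, "dy": 0, "dz": 11.5, "ax": 0, "ay": 0, "az": 0, "fingers": 0.2}
  ]
}}

```text
t: 26.2
position: [0.4859, 0.0778, 0.0233]
tcp_rot: [0.707, 0.707, 0.001, 0.001]
wrist_force: [0.1, -0.7, 7.1]
grip_width: 0.037
```

```bash
python3 - <<'E'
from h import *
c=eyes.camera("wrist")
go(.518,-.071,.143,np.pi/2+.246)
E
```

```text
from [0.4859 0.0778 0.0233] d [-14.88   3.25 -11.96] rotvec [ 0.004  0.    -0.246] F [ 0.7 -1.2  5. ] w 0.0373 t 26.25 q6 [ 0.14  0.4   2.01 -0.    0.73  0.14]
```

Call:
{"api": "move_arm", "payload": {
  "series": [
    {"dx": 0, "dy": 0, "dz": -1, "ax": 0, "ay": 0, "az": 0, "fingers": 0.2},
    {"dx": 0, "dy": 0, "dz": -3, "ax": 0, "ay": 0, "az": 0, "fingers": 0.2},
    {"dx": 0, "dy": 0, "dz": -6, "ax": 0, "ay": 0, "az": 0, "fingers": 0.2},
    {"dx": 0, "dy": 0, "dz": -9, "ax": 0, "ay": 0, "az": 0, "fingers": 0.2},
    {"dx": -1, "dy": 0.2, "dz": -11.2, "ax": 0, "ay": 0, "az": -0.01, "fingers": 0.2},
    {"dx": -3, "dy": 0.6, "dz": -12, "ax": 0, "ay": 0, "az": -0.04, "fingers": 0.2},
    {"dx": -6.5, "dy": 1.4, "dz": -12, "ax": 0, "ay": 0, "az": -0.1, "fingers": 0.2},
    {"dx": -10.5, "dy": 2.3, "dz": -12, "ax": 0, "ay": 0, "az": -0.17, "fingers": 0.2},
    {"dx": -13.5, "dy": 2.9, "dz": -12, "ax": 0, "ay": 0, "az": -0.23, "fingers": 0.2},
    {"dx": -14.8, "dy": 3.2, "dz": -12, "ax": 0, "ay": 0, "az": -0.246, "fingers": 0.2}
  ]
}}

```text
t: 27.25
position: [0.5163, -0.0726, 0.1422]
tcp_rot: [0.615, 0.788, -0.0, 0.0]
wrist_force: [0.4, 0.5, -1.4]
grip_width: 0.037
```

```bash
python3 - <<'E'
from h import *
for i in range(4): c=eyes.camera("wrist")
go(.518,-.071,.0235,np.pi/2+.246)
E
```

```text
from [ 0.5158 -0.0699  0.1419] d [-0.17  0.2  11.84] rotvec [-0.001 -0.001 -0.001] F [-0.7 -0.4 -1.2] w 0.0369 t 27.45 q6 [-0.16  0.29  1.8   0.    1.05 -0.4 ]
```

Call:
{"api": "move_arm", "payload": {
  "series": [
    {"dx": -0.1, "dy": 0.2, "dz": 2, "ax": 0, "ay": 0, "az": 0, "fingers": 0.2},
    {"dx": -0.1, "dy": 0.2, "dz": 5, "ax": 0, "ay": 0, "az": 0, "fingers": 0.2},
    {"dx": -0.1, "dy": 0.2, "dz": 8, "ax": 0, "ay": 0, "az": 0, "fingers": 0.2},
    {"dx": -0.1, "dy": 0.2, "dz": 9.5, "ax": 0, "ay": 0, "az": 0, "fingers": 0.2},
    {"dx": -0.1, "dy": 0.2, "dz": 10.5, "ax": 0, "ay": 0, "az": 0, "fingers": 0.2},
    {"dx": -0.1, "dy": 0.2, "dz": 11, "ax": 0, "ay": 0, "az": 0, "fingers": 0.2},
    {"dx": -0.1, "dy": 0.2, "dz": 11.2, "ax": 0, "ay": 0, "az": 0, "fingers": 0.2},
    {"dx": -0.1, "dy": 0.2, "dz": 11.4, "ax": 0, "ay": 0, "az": 0, "fingers": 0.2},
    {"dx": -0.1, "dy": 0.2, "dz": 11.5, "ax": 0, "ay": 0, "az": 0, "fingers": 0.2},
    {"dx": -0.1, "dy": 0.2, "dz": 11.6, "ax": 0, "ay": 0, "az": 0, "fingers": 0.2}
  ]
}}

```text
t: 28.45
position: [0.5191, -0.0709, 0.0264]
tcp_rot: [0.615, 0.788, 0.0, 0.001]
wrist_force: [-0.1, -0.7, -1.8]
grip_width: 0.0372
```

Call:
{"api": "move_arm", "payload": {
  "series": [
    {"dx": 0, "dy": 0, "dz": 0.05, "ax": 0, "ay": 0, "az": 0, "fingers": 0.2},
    {"dx": 0, "dy": 0, "dz": 0.1, "ax": 0, "ay": 0, "az": 0, "fingers": 0.2},
    {"dx": 0, "dy": 0, "dz": 0.15, "ax": 0, "ay": 0, "az": 0, "fingers": 0.2},
    {"dx": 0, "dy": 0, "dz": 0.2, "ax": 0, "ay": 0, "az": 0, "fingers": 0.2},
    {"dx": 0, "dy": 0, "dz": 0.2, "ax": 0, "ay": 0, "az": 0, "fingers": 0.2}
  ]
}}

```text
t: 28.95
position: [0.5187, -0.0708, 0.0239]
tcp_rot: [0.615, 0.788, -0.0, -0.0]
wrist_force: [0.1, -0.2, -1.0]
grip_width: 0.0372
```

Call:
{"api": "move_arm", "payload": {
  "series": [
    {"dx": 0, "dy": 0, "dz": 0.05, "ax": 0, "ay": 0, "az": 0, "fingers": 0.2},
    {"dx": 0, "dy": 0, "dz": 0.1, "ax": 0, "ay": 0, "az": 0, "fingers": 0.2},
    {"dx": 0, "dy": 0, "dz": 0.15, "ax": 0, "ay": 0, "az": 0, "fingers": 0.2},
    {"dx": 0, "dy": 0, "dz": 0.15, "ax": 0, "ay": 0, "az": 0, "fingers": 0.2}
  ]
}}

```text
t: 29.35
position: [0.5188, -0.0709, 0.0233]
tcp_rot: [0.615, 0.789, 0.0, 0.0]
wrist_force: [-2.2, 0.3, 5.8]
grip_width: 0.037
```

Call:
{"api": "move_arm", "payload": {
  "series": [
    {"dx": 0, "dy": 0, "dz": 0, "ax": 0, "ay": 0, "az": 0, "fingers": 0.45},
    {"dx": 0, "dy": 0, "dz": 0, "ax": 0, "ay": 0, "az": 0, "fingers": 0.6},
    {"dx": 0, "dy": 0, "dz": 0, "ax": 0, "ay": 0, "az": 0, "fingers": 0.7},
    {"dx": 0, "dy": 0, "dz": 0, "ax": 0, "ay": 0, "az": 0, "fingers": 0.7},
    {"dx": 0, "dy": 0, "dz": 0, "ax": 0, "ay": 0, "az": 0, "fingers": 0.7},
    {"dx": 0, "dy": 0, "dz": -2, "ax": 0, "ay": 0, "az": 0, "fingers": 0.7},
    {"dx": 0, "dy": 0, "dz": -5, "ax": 0, "ay": 0, "az": 0, "fingers": 0.7},
    {"dx": 0, "dy": 0, "dz": -9, "ax": 0, "ay": 0, "az": 0, "fingers": 0.7},
    {"dx": 0, "dy": 0, "dz": -13, "ax": 0, "ay": 0, "az": 0, "fingers": 0.7},
    {"dx": 0, "dy": 0, "dz": -15, "ax": 0, "ay": 0, "az": 0, "fingers": 0.7}
  ]
}}

```text
t: 30.35
position: [0.5202, -0.071, 0.176]
tcp_rot: [0.615, 0.789, 0.001, 0.002]
wrist_force: [0.6, -0.5, -1.7]
grip_width: 0.064
```

Call:
{"api": "move_arm", "payload": {
  "series": [
    {"dx": 4, "dy": -1, "dz": 0, "ax": 0, "ay": 0, "az": 0, "fingers": 0.7},
    {"dx": 8, "dy": -3, "dz": 0, "ax": 0, "ay": 0, "az": 0, "fingers": 0.7},
    {"dx": 12, "dy": -5, "dz": 0, "ax": 0, "ay": 0, "az": 0, "fingers": 0.7},
    {"dx": 16, "dy": -7, "dz": 0, "ax": 0, "ay": 0, "az": 0, "fingers": 0.7},
    {"dx": 20, "dy": -9, "dz": 0, "ax": 0, "ay": 0, "az": 0, "fingers": 0.7},
    {"dx": 24, "dy": -11, "dz": 0, "ax": 0, "ay": 0, "az": 0, "fingers": 0.7},
    {"dx": 26, "dy": -12, "dz": 0, "ax": 0, "ay": 0, "az": 0, "fingers": 0.7},
    {"dx": 26, "dy": -12, "dz": 0, "ax": 0, "ay": 0, "az": 0, "fingers": 0.7}
  ]
}}

```text
t: 31.15
position: [0.3371, 0.1534, 0.1725]
tcp_rot: [0.613, 0.79, -0.0, -0.0]
wrist_force: [-0.4, 0.4, 1.2]
grip_width: 0.0637
```

```bash
python3 - <<'E'
from h import *
c=eyes.camera("top");t=c["image"]
for n,z,P in [("slim",.044,(.560,-.239)),("wide",.035,(.546,-.183)),("cone",.038,(.532,-.127)),("collar",.041,(.518,-.071))]:
    print(n,P,[(np.round(onz(c,d["at"],z)[:2],3),round(d["confidence"],2)) for d in spotter.tip_of("top",f"obj_{n}_mid")[:2]])
s=eyes.camera("side")["image"]
a=cv2.resize(t[165:260,270:430],(640,380),interpolation=2);b=cv2.resize(s[120:220,230:330],(380,380),interpolation=2)
cv2.imwrite("pics/fin.png",cv2.resize(np.hstack([a,b]),(800,298)))
E
```

```text
slim (0.56, -0.239) [(array([ 0.514, -0.076]), 0.73), (array([ 0.558, -0.232]), 0.49)]
wide (0.546, -0.183) [(array([ 0.542, -0.189]), 0.58)]
cone (0.532, -0.127) [(array([ 0.534, -0.135]), 0.59)]
collar (0.518, -0.071) [(array([0.395, 0.106]), 0.88), (array([0.579, 0.117]), 0.8)]
```

View pics/fin.png

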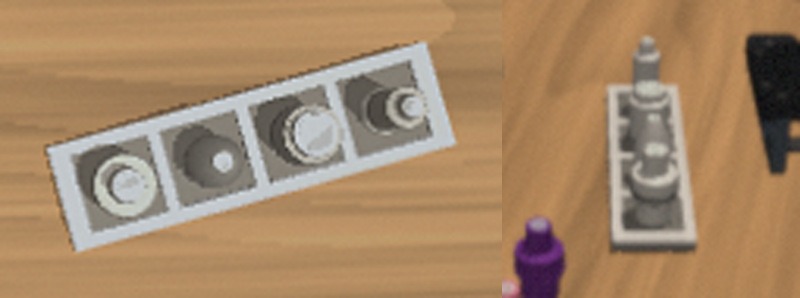

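The top and side views show collar (125,185), cone (212,158), wide (310,135) and slim (400,105), left to right. All four are upright, each in its own pocket.

```bash
python3 -c "
from h import *
print(bot.close_job())"
```

```text
the job is handed in; nothing more can be done
None
```

I moved all four objectives to the grey rack in mirrored order and handed the job in at about 31 s of the 106 s allowed. From left to right they now stand collar, cone, wide, slim.

- **Set-down:** Each one was lowered until a light contact of about 6–7 N, at the same height (to about 0.1 mm) as where it was gripped, so each is fully down on the pocket floor.
- **Final pictures:** The top and side views show all four upright, each in its own pocket, with the gripper well clear. The arm never went near the oil bottle or the pink and purple look-alikes. The bottle was outside the last crop; the previous side view showed it standing where it started.
- **Disagreements:** In the final top view the detector's best "slim" guess fell on the collar pocket. Its two best "collar" guesses were the purple and pink look-alikes. The picture and the recorded release positions clearly show the right order. The detector's positions for wide and cone were 7–8 mm off the pocket centres, but the arm released both within about 1 mm of them.
- **Refused call:** My first move call was refused because rows need all their fields. Nothing moved.

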